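Bring the peg jars down to their stands

TASK

Get the embedding bench ready: take the three squat glass peg jars from the rack one at a time, lifting each up over the front rail, and set each gently and upright in the round wooden stand of its own size, the large jar in the large stand, the medium in the medium and the small in the small. Leave the two slim dark tins standing where they are on the rack.

Things in the scene. Friction and masses are not known exactly. Their poses are not given: they have to be found in the camera images.
- jar_large: the large squat round glass jar of wooden pegs, flat aluminium screw lid; 64 mm diameter, 62 mm tall including the 8 mm lid (the lid is 6 mm narrower than the glass); origin at the centre of its underside, z up its axis. Starts upright on the rack. 150 to 290 g
- jar_medium: the medium squat round glass jar of wooden pegs, flat aluminium screw lid; 50 mm diameter, 56 mm tall including the 8 mm lid (the lid is 6 mm narrower than the glass); origin at the centre of its underside, z up its axis. Starts upright on the rack. 100 to 180 g
- jar_small: the small squat round glass jar of wooden pegs, flat aluminium screw lid; 36 mm diameter, 50 mm tall including the 8 mm lid (the lid is 6 mm narrower than the glass); origin at the centre of its underside, z up its axis. Starts upright on the rack. 50 to 90 g
- stand_large: the large round pale-wood stand, a shallow saucer fixed to the bench: 100 mm outside diameter, 12 mm high, with a flat-floored recess 84 mm in diameter whose floor is 6 mm above the origin; origin at the centre of its underside, on the bench. It belongs to the large jar
- stand_medium: the medium round pale-wood stand, a shallow saucer fixed to the bench: 86 mm outside diameter, 12 mm high, with a flat-floored recess 70 mm in diameter whose floor is 6 mm above the origin; origin at the centre of its underside, on the bench. It belongs to the medium jar
- stand_small: the small round pale-wood stand, a shallow saucer fixed to the bench: 72 mm outside diameter, 12 mm high, with a flat-floored recess 56 mm in diameter whose floor is 6 mm above the origin; origin at the centre of its underside, on the bench. It belongs to the small jar
- rack: low open wooden rack fixed to the bench, 110 mm deep (x, front towards the robot at -x), 520 mm long (y); board's upper face 40 mm above the origin (centre of the underside, on the bench); a retaining rail 8 mm thick round all four edges stands 22 mm above the board, 94 mm apart inside from front to back. Jars and tins stand along it in five places about 100 mm apart
- tin_a: slim dark steel tin with a cone top, 42 mm diameter, 80 mm tall, taller and narrower than the larger jars; stands on the rack among the jars and stays there; origin at the centre of its underside
- tin_b: slim dark steel tin with a cone top, 42 mm diameter, 80 mm tall, taller and narrower than the larger jars; stands on the rack among the jars and stays there; origin at the centre of its underside
- crank: red cast-iron hand crank with a brass embedding wheel, bolted to the bench at the left or right of the stands, only an obstacle: foot 120 (x) by 90 (y) mm, top of wheel 139 mm high; the crank arm and handle reach 110 mm from the origin towards +y; origin at the centre of the foot's underside
Things that resemble listed ones, but are neither listed nor needed, are in the scene too. Leave any orange look-alike of the stand_large alone.

How it is judged:
By the outcome, as a careful person would: the job done as asked, in the order asked, and still so for the second after the job is handed in, with the robot touching nothing.
It also fails if it takes over 90 s, if anything falls off the work surface, if the arm or the gripper's body presses on something with over 40 N, if the wrist force passes 120 N, or if a joint passes its speed limit or range.

ROBOT

A 6-joint arm with a two-finger parallel gripper is mounted at the origin on the work surface. World frame = base frame: x ahead of the robot, y to its left, z up, the work surface at z = 0. Lengths are in m, angles in rad, forces in N, time in s.
With the tool pointing down it reaches from about 0.325 to 0.85 m from the base axis. Payload 4.4 kg.
Tool frame: the origin (TCP) lies between the finger pads; the fingertips stand 17 mm ahead of it and the grasp point (between the pads) lies 2 mm behind it (r.nose_length is the distance from the TCP to the fingertips, in m); z points along the fingers, y is the line along which they close (so a half turn about z gives the same grasp; the last joint's range is limited). The gripper opens to 94 mm and grips with 3 to 60 N. Pads are 16 mm wide; open, the fingers measure 119 mm over their backs; the gripper's body (75 mm by 177 mm) begins 78 mm behind the grasp point.
Start: joints at [1.016, 0.207, 1.542, -0, 1.393, -0.15], TCP at [0.226, 0.529, 0.222] pointing down, gripper open.
Joint ranges: [-2.73, 2.73], [-0.86, 2.22], [0.23, 2.46], [-1.11, 4.25], [0.08, 2.63], [-2.82, 2.82]. Speed limits (rad/s): [2.79, 2.79, 3.14, 3.14, 3.14, 3.14].

INTERFACE

Orientations are given as a rotation vector (axis times angle).
In Python, from station import r, cams, job gives the robot as it stands.
- The arm moves only by the tool send_rows, never from a script. Its argument "plan" is a list of rows, each an object with "xyz": the shift along the tool's x, y, z in units of 30 mm (1.0 is 30 mm), a list of three; "roll": the turn about the tool's z in units of 6 degrees (1.0 is 6 degrees); "grip": the closure, from -1 (fully open) to 1 (shut). A call has 1 to 8 rows; each row is the pose to reach, as a shift and turn from the pose commanded when the call began, along the tool's axes at that moment; what a row does not reach only later rows make up. A row lasts 1/12 s, in which the tool goes at most 41.7 mm and 7.16 degrees, less where a joint would pass 70% of its speed; a pose out of reach is approached as far as the arm can. A call with a gripper value outside its range is refused whole. The fingers move at their own pace and stop on an object; the grip force is fixed at half the most. Time passes only in rows, so rows that repeat a pose let the fingers close. It gives the time, the measured TCP pose, the force, the opening and the grip force at its end, in the units of the state.
- r.observe(): the state, without advancing time (a new reading comes with each control period).
- cams.read_camera(name): name is "side" or "top" or "wrist"; returns a dict with "image" (480x640x3 uint8, blue, green, red), "mtx" (3x3 intrinsics, pixels), "R" (3x3) and "t" (3): a world point X has camera coordinates R X + t; the wrist camera has in their place "hand_eye" (4x4, takes a point from camera to tool coordinates, whose origin is the TCP and whose axes are the flange's). Camera axes: x right, y down, z forward; pixel columns grow to the right and rows downward; lengths in m; the calibration is good to about 2 mm. The wrist camera is an equidistant fisheye: a pixel r from the principal point sees the ray r / f radians off the axis. A picture is of the moment at which its call begins: read the wrist's pose just before it. There is no depth.
- job.sign_off(): hands the job in; it is judged then, once.
The state is a dict: "clock": time; "joint_pos": joint angles; "joint_vel": joint speeds; "effort": joint torques, N m; "eef_pos": TCP position; "orientation": TCP orientation; "contact_force": force on the tool from outside, world axes, zero at the start; "torque": the same for the moment, N m; "gripper_width": finger opening in m; "grip_force": force on a finger pad.
Only numpy, scipy, OpenCV 4.12 (cv2) and the standard library are available. Lean on these libraries where they do the work, as an engineer would, in place of code of your own. Each camera call takes 0.05 s, during which the arm holds its last target. There are 200 camera calls.

## Working session

There is one attempt and no reset: what is moved stays moved. The work goes in short steps, Python scripts to look and compute and a tool call to move; the robot and the scene stay as the last step left them, time stands still between calls to the robot, and variables do not carry over. Pictures are saved under pics/ and viewed, at most 14 in all, crops included, and the job is handed in when it is done.

Besides the shell and the picture viewer there is one more tool, called after "Call:" as a command line: name --argument value ..., lists and objects as JSON in quotes. send_rows: Moves the arm, as the interface text tells. Its arguments: {"type":"object","properties":{"plan":{"type":"array"}},"required":["plan"]}

```bash
ls; mkdir -p pics; python3 - <<'E'
from station import r,cams,job
import cv2,numpy as np
print(r.observe())
for n in("top","side"):
    c=cams.read_camera(n);cv2.imwrite(f"pics/{n}0.png",c["image"]);print(n,c["mtx"],c["R"],c["t"],-c["R"].T@c["t"])
E
```

```text
pics
{'clock': 0.0, 'joint_pos': array([ 1.01647862e+00,  2.07403793e-01,  1.54293270e+00, -2.17764267e-05,
        1.39351697e+00, -1.50485331e-01]), 'joint_vel': array([ 0.00046824,  0.00186286,  0.00113911, -0.0007031 , -0.00090095,
       -0.00130579]), 'effort': array([-8.56316947e-04, -3.70872366e+01, -2.81412363e+01,  6.98282174e-02,
        3.59090371e-02, -1.41969754e-04]), 'eef_pos': array([0.22554287, 0.52808216, 0.22131007]), 'orientation': array([-0.62987809, -3.07702305,  0.00334383]), 'contact_force': array([-0.81980425, -0.11793291,  0.37397785]), 'torque': array([ 0.01400604,  0.0187066 , -0.0938467 ]), 'grip_force': 0.0, 'gripper_width': 0.09427972903727255}
top [[528.25474778   0.         321.27611575]
 [  0.         528.25474778 231.178356  ]
 [  0.           0.           1.        ]] [[ 0.01008277 -0.99990843 -0.00902612]
 [-0.9924139  -0.00890032 -0.12261905]
 [ 0.12252749  0.01019398 -0.99241277]] [-0.00276623  0.49016856  1.29336667] [ 0.32800501 -0.01158787  1.34363263]
side [[493.75347615   0.         318.46449259]
 [  0.         493.75347615 230.6697875 ]
 [  0.           0.           1.        ]] [[ 0.99493719 -0.10027553 -0.00669407]
 [-0.07721117 -0.72005587 -0.68960712]
 [ 0.06433062  0.68663263 -0.72415275]] [-0.48424862  0.07247843  1.18339987] [ 0.41126427 -0.80893074  0.90370232]
```

View pics/top0.png

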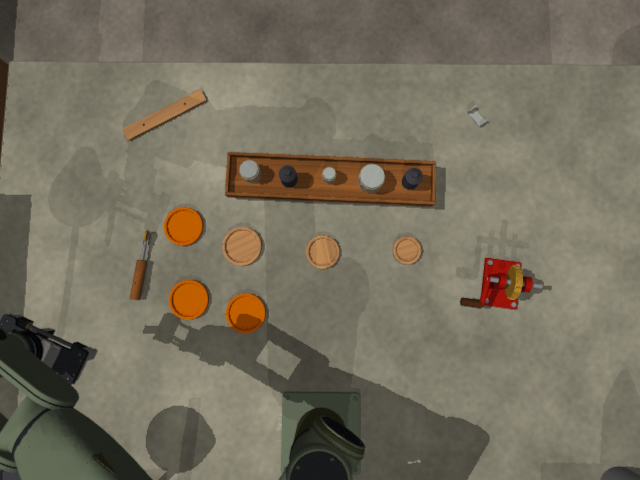

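View pics/side0.png

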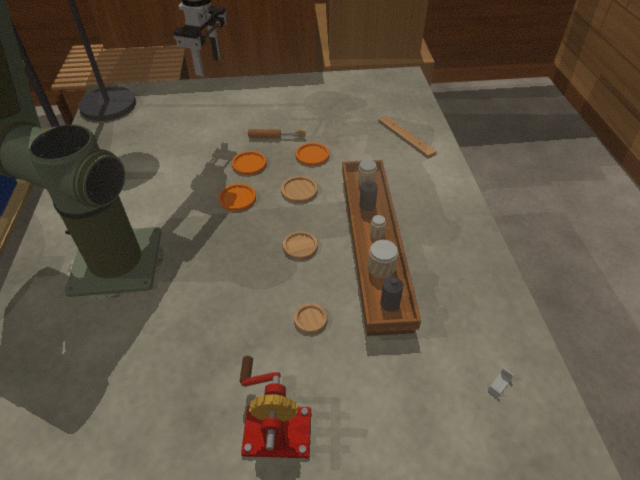

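Top: on the rack, left to right, there is a medium jar (250,170), tin (288,176), small jar (329,175), large jar (372,177) and tin (412,178). The pale stands are large (243,246), medium (323,252) and small (407,251). The three orange discs at (184,227), (189,299) and (246,312) are look-alikes, and the crank is at (505,285). Side: the medium jar is at (368,168), the small at (378,225) and the large at (383,257). I'll confirm in enlarged crops.

```bash
python3 - <<'E'
import cv2
a=cv2.imread("pics/top0.png")[145:275,215:440];cv2.imwrite("pics/topc.png",cv2.resize(a,None,fx=3.5,fy=3.5,interpolation=cv2.INTER_CUBIC))
a=cv2.imread("pics/side0.png")[145:340,270:430];cv2.imwrite("pics/sidec.png",cv2.resize(a,None,fx=3,fy=3,interpolation=cv2.INTER_CUBIC))
E
```

```text
(no output)
```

View pics/topc.png

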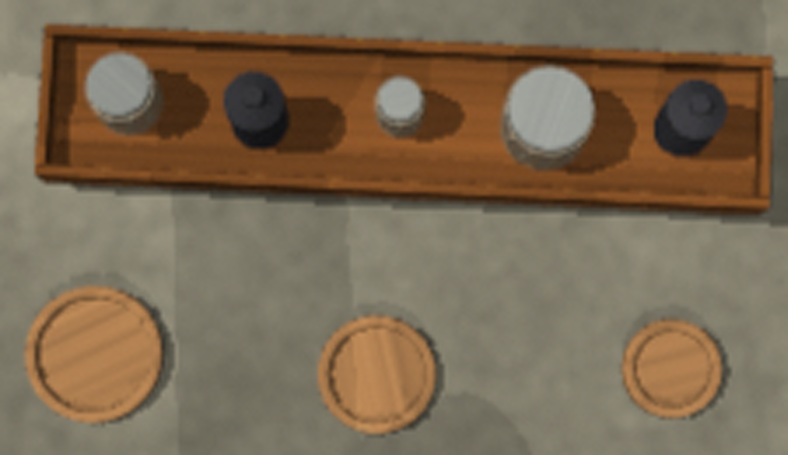

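View pics/sidec.png

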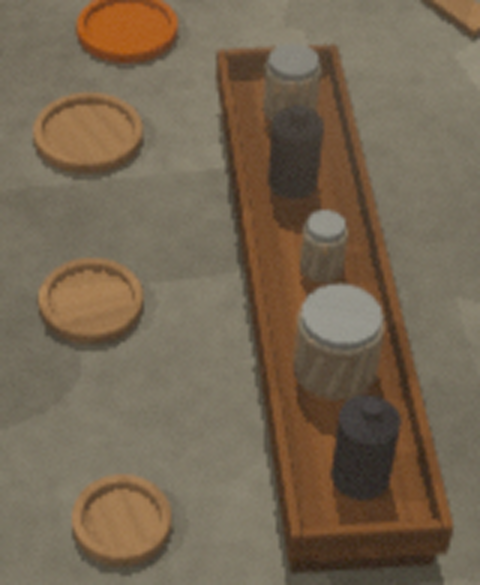

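Top crop: lid centres are medium (119,86), small (400,102) and large (549,109); stand rims are (95,354), (379,375) and (673,369). Side crop: lids are (293,62), (326,226) and (342,317); stand rims are (89,130), (91,298) and (122,518). The jars are glass with grey lids and differ clearly in size, the tins are black, and the three pale stands are distinct from the orange ones.

```bash
cat > h.py <<'E'
from station import r,cams,job
import cv2,numpy as np
from scipy.spatial.transform import Rotation as Ro
def P(c): return c["mtx"]@np.c_[c["R"],c["t"]]
def proj(c,X):
    p=P(c)@np.r_[X,1]; return p[:2]/p[2]
def onplane(c,uv,z):
    d=c["R"].T@np.linalg.inv(c["mtx"])@np.r_[uv,1]; o=-c["R"].T@c["t"]; return o+d*(z-o[2])/d[2]
def wrist_ray(c,uv,s):   # s = state: world origin, direction
    K=c["mtx"]; x=(uv[0]-K[0,2])/K[0,0]; y=(uv[1]-K[1,2])/K[1,1]; a=np.hypot(x,y)
    d=np.array([x/a*np.sin(a),y/a*np.sin(a),np.cos(a)]); H=c["hand_eye"]; R=Ro.from_rotvec(s["orientation"]).as_matrix()
    return R@H[:3,3]+s["eef_pos"], R@H[:3,:3]@d
def wproj(c,X,s):
    R=Ro.from_rotvec(s["orientation"]).as_matrix(); H=c["hand_eye"]
    p=H[:3,:3].T@(R.T@(X-s["eef_pos"])-H[:3,3]); a=np.arctan2(np.hypot(*p[:2]),p[2]); q=p[:2]/np.hypot(*p[:2])*a
    return c["mtx"][:2,:2]@q+c["mtx"][:2,2]
def move(s,xyz,yaw=None): # shift in tool axes (units of 30mm) to world xyz; roll to align tool y with yaw (mod pi)
    R=Ro.from_rotvec(s["orientation"]).as_matrix(); out=R.T@(np.array(xyz)-s["eef_pos"])/.03
    a=None
    if yaw is not None:
        t=R.T@[np.cos(yaw),np.sin(yaw),0]; a=np.degrees(np.arctan2(-t[0],t[1])); a=(a+90)%180-90; a/=6
    return np.round(out,2),a
E
python3 - <<'E'
from h import *
T=cams.read_camera("top");S=cams.read_camera("side")
f=lambda p,s,o:(np.array(p)+.5)/s-.5+o
D=dict(jL=((549,109),(342,317)),jM=((119,86),(293,62)),jS=((400,102),(326,226)),sL=((95,354),(89,130)),sM=((379,375),(91,298)),sS=((673,369),(122,518)),
 tA=((257,95),(298,117)),tB=((702,103),(375,408)),r1=((40,178),None))
for k,(a,b) in D.items():
    a=f(a,3.5,(215,145))
    if b is None: continue
    b=f(b,3,(270,145)); X=cv2.triangulatePoints(P(T),P(S),a.reshape(2,1),b.reshape(2,1)).ravel();X=X[:3]/X[3]
    print(k,X.round(4),"err",(proj(T,X)-a).round(1),(proj(S,X)-b).round(1),"r",np.hypot(X[0],X[1]).round(3))
for p in((40,180),(770,209),(773,57),(46,28)): print("rack corner",onplane(T,f(p,3.5,(215,145)),.062).round(3))
print("sx",onplane(T,f((549,109),3.5,(215,145)),.102),onplane(T,f((119,86),3.5,(215,145)),.096),onplane(T,f((400,102),3.5,(215,145)),.09))
c=cams.read_camera("wrist");print(c["hand_eye"],c["mtx"]);cv2.imwrite("pics/w0.png",c["image"])
print(Ro.from_rotvec(r.observe()["orientation"]).as_matrix().round(3))
E
```

```text
jL [ 0.6174 -0.1183  0.0975] err [ 0.  -0.1] [-0.1  0. ] r 0.629
jM [0.6324 0.1788 0.093 ] err [ 0.  -0.1] [-0.1  0. ] r 0.657
jS [ 0.6247 -0.0159  0.0874] err [ 0.  -0.4] [-0.5  0.1] r 0.625
sL [0.4542 0.2036 0.0101] err [-0.  -0.3] [-0.3  0.1] r 0.498
sM [ 0.4407 -0.0026  0.0112] err [-0.  -0.2] [-0.3  0.1] r 0.441
sS [ 0.447  -0.2149  0.0102] err [-0.  -0.2] [-0.3  0.1] r 0.496
tA [0.6199 0.0814 0.1161] err [-0.   0.5] [ 0.5 -0.1] r 0.625
tB [ 0.6175 -0.2195  0.1202] err [ 0.  -0.3] [-0.3  0.1] r 0.655
rack corner [0.571 0.238 0.062]
rack corner [ 0.555 -0.276  0.062]
rack corner [ 0.664 -0.28   0.062]
rack corner [0.682 0.237 0.062]
sx [ 0.61618346 -0.11789162  0.102     ] [0.63142406 0.17837185 0.096     ] [ 0.6230927  -0.01584338  0.09      ]
[[-2.98088118e-04 -9.57366392e-01 -2.88876277e-01  8.44677858e-02]
 [ 9.99997687e-01  3.29905181e-04 -2.12522665e-03 -4.58345053e-04]
 [ 2.12992235e-03 -2.88876242e-01  9.57364079e-01 -1.63953480e-01]
 [ 0.00000000e+00  0.00000000e+00  0.00000000e+00  1.00000000e+00]] [[371.64829954   0.         318.49657778]
 [  0.         371.64829954 232.79464693]
 [  0.           0.           1.        ]]
[[-0.92   0.393 -0.001]
 [ 0.393  0.92  -0.001]
 [ 0.    -0.001 -1.   ]]
```

Measured lid tops (large .0975, medium .093, small .087) and stand rims (about .0105) are within 2–5 mm of the expected heights. The sizes and places fit, so I'm moving above the large jar.

```bash
python3 - <<'E'
from h import *
print(move(r.observe(),(.612,-.118,.222),np.arctan2(1,.031)))
E
```

```text
(array([-2.031e+01, -1.476e+01,  1.000e-02]), np.float64(-3.5600994260406416))
```

Call:
send_rows --plan '[{"xyz":[-2.5,-1.8,0],"roll":-0.5,"grip":-1},{"xyz":[-20.3,-14.8,0],"roll":-1,"grip":-1},{"xyz":[-20.3,-14.8,0],"roll":-1.5,"grip":-1},{"xyz":[-20.3,-14.8,0],"roll":-2,"grip":-1},{"xyz":[-20.3,-14.8,0],"roll":-2.5,"grip":-1},{"xyz":[-20.3,-14.8,0],"roll":-3,"grip":-1},{"xyz":[-20.3,-14.8,0],"roll":-3.5,"grip":-1},{"xyz":[-20.3,-14.8,0],"roll":-3.56,"grip":-1}]'

```text
clock: 0.92
eef_pos: [0.3971, 0.2406, 0.2226]
orientation: [0.045, 3.141, 0.0]
contact_force: [0.9, -0.2, 0.3]
gripper_width: 0.0936
grip_force: 0.0
```

```bash
python3 - <<'E'
from h import *
print(move(r.observe(),(.612,-.118,.222),np.arctan2(1,.031)),r.observe()["eef_pos"])
E
```

```text
(array([ -7.5 , -11.74,   0.02]), np.float64(0.021210685089144476)) [0.39709513 0.24062913 0.22259871]
```

Call:
send_rows --plan '[{"xyz":[-7.5,-11.7,0],"roll":0,"grip":-1},{"xyz":[-7.5,-11.7,0],"roll":0,"grip":-1},{"xyz":[-7.5,-11.7,0],"roll":0,"grip":-1},{"xyz":[-7.5,-11.7,0],"roll":0,"grip":-1},{"xyz":[-7.5,-11.7,0],"roll":0,"grip":-1},{"xyz":[-7.5,-11.7,0],"roll":0,"grip":-1},{"xyz":[-7.5,-11.7,0],"roll":0,"grip":-1},{"xyz":[-7.5,-11.7,0],"roll":0,"grip":-1}]'

```text
clock: 1.58
eef_pos: [0.5683, -0.0457, 0.2224]
orientation: [0.049, 3.141, 0.0]
contact_force: [0.8, 0.8, -0.4]
gripper_width: 0.0939
grip_force: 0.0
```

Call:
send_rows --plan '[{"xyz":[0,0,0],"roll":0,"grip":-1},{"xyz":[0,0,0],"roll":0,"grip":-1}]'

```text
clock: 1.75
eef_pos: [0.5682, -0.0456, 0.2219]
orientation: [-0.055, -3.14, -0.001]
contact_force: [-0.8, 0.4, -0.6]
gripper_width: 0.0938
grip_force: 0.0
```

```bash
python3 - <<'E'
from h import *
s=r.observe()
print(move(s,(.617,-.118,.222),np.arctan2(1,.031)),s["eef_pos"])
c=cams.read_camera("wrist");im=c["image"].copy();cv2.imwrite("pics/w1raw.png",im)
D=dict(jL=(.617,-.118,.102),jS=(.624,-.016,.09),tB=(.6175,-.2195,.12),jM=(.632,.178,.096))
for k,v in D.items():
    u=wproj(c,np.array(v),s);print(k,u.round(1));cv2.circle(im,tuple(int(q) for q in u),2,(0,0,255),-1)
cv2.imwrite("pics/w1.png",im)
E
```

```text
(array([-1.71, -2.35, -0.01]), np.float64(-0.036182791403642035)) [ 0.56815052 -0.04562851  0.22186884]
jL [237.3 289.4]
jS [355.6 287.8]
tB [125.2 297.8]
jM [547.5 284.7]
```

View pics/w1.png

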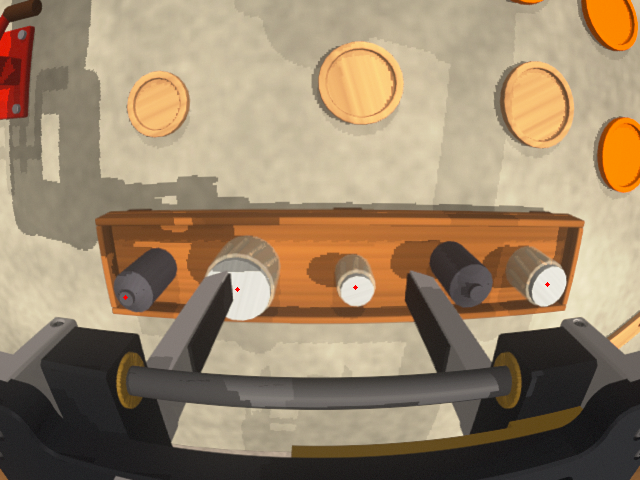

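The wrist view confirms the estimates: the projected lid centres (237,289), (356,288) and (547,285) sit on the large, small and medium lids. Next I align over the large jar and descend.

Call:
send_rows --plan '[{"xyz":[-1.7,-2.35,0],"roll":0,"grip":-1},{"xyz":[-1.7,-2.35,0],"roll":0,"grip":-1},{"xyz":[-1.7,-2.35,0],"roll":0,"grip":-1},{"xyz":[-1.7,-2.35,0],"roll":0,"grip":-1},{"xyz":[-1.7,-2.35,1],"roll":0,"grip":-1},{"xyz":[-1.7,-2.35,2],"roll":0,"grip":-1},{"xyz":[-1.7,-2.35,2.5],"roll":0,"grip":-1},{"xyz":[-1.7,-2.35,2.5],"roll":0,"grip":-1}]'

```text
clock: 2.47
eef_pos: [0.6121, -0.1119, 0.1427]
orientation: [-0.045, -3.132, -0.006]
contact_force: [-1.1, 0.5, -0.3]
gripper_width: 0.0944
grip_force: 0.0
```

```bash
python3 - <<'E'
from h import *
s=r.observe()
print(move(s,(.617,-.118,.075),np.arctan2(1,.031)),s["eef_pos"])
c=cams.read_camera("wrist");im=c["image"].copy()
for v in((.617,-.118,.102),(.617,-.118,.094),(.567,-.118,.062),(.617,-.118,.04)):
    u=wproj(c,np.array(v),s);print(u.round(1));cv2.circle(im,tuple(int(q) for q in u),2,(0,0,255),-1)
cv2.imwrite("pics/w2.png",im)
E
```

```text
(array([-0.19, -0.21,  2.25]), np.float64(0.023432460104366726)) [ 0.6120824  -0.11189122  0.14267989]
[309.8 278.4]
[310.  273.3]
[308.4 185.1]
[311.5 246.1]
```

View pics/w2.png

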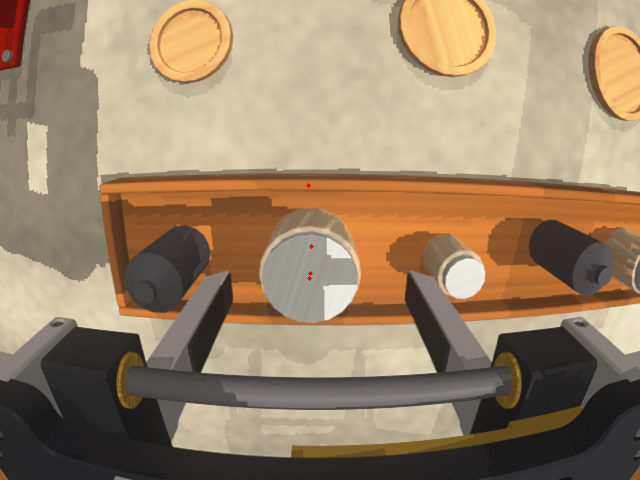

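Call:
send_rows --plan '[{"xyz":[0,0,0],"roll":0,"grip":-1},{"xyz":[0,0,0],"roll":0,"grip":-1},{"xyz":[0,0,0],"roll":0,"grip":-1}]'

```text
clock: 2.77
eef_pos: [0.6178, -0.1155, 0.1499]
orientation: [0.047, 3.137, -0.002]
contact_force: [-0.8, -0.4, -0.4]
gripper_width: 0.094
grip_force: 0.0
```

Call:
send_rows --plan '[{"xyz":[0,0,0],"roll":0,"grip":-1},{"xyz":[0,0,0],"roll":0,"grip":-1},{"xyz":[0,0,0],"roll":0,"grip":-1}]'

```text
clock: 3.02
eef_pos: [0.6168, -0.1159, 0.1481]
orientation: [0.049, 3.14, -0.001]
contact_force: [0.2, -0.2, 0.1]
gripper_width: 0.0941
grip_force: 0.0
```

```bash
python3 - <<'E'
from h import *
s=r.observe()
print(move(s,(.617,-.118,.075),np.arctan2(1,.031)),s["eef_pos"],s["joint_vel"].round(3),s["orientation"])
E
```

```text
(array([-0.  , -0.07,  2.44]), np.float64(-0.001173466725667538)) [ 0.61683917 -0.11585298  0.14814464] [-0.001  0.007  0.005 -0.001 -0.003  0.001] [ 4.88535105e-02  3.14012493e+00 -5.35154231e-04]
```

Call:
send_rows --plan '[{"xyz":[0,-0.03,0.5],"roll":0,"grip":-1},{"xyz":[0,-0.07,1.0],"roll":0,"grip":-1},{"xyz":[0,-0.07,1.5],"roll":0,"grip":-1},{"xyz":[0,-0.07,1.9],"roll":0,"grip":-1},{"xyz":[0,-0.07,2.2],"roll":0,"grip":-1},{"xyz":[0,-0.07,2.35],"roll":0,"grip":-1},{"xyz":[0,-0.07,2.4],"roll":0,"grip":-1},{"xyz":[0,-0.07,2.44],"roll":0,"grip":-1}]'

```text
clock: 3.68
eef_pos: [0.6167, -0.1179, 0.0744]
orientation: [0.049, 3.141, -0.0]
contact_force: [-0.1, 0.8, 0.8]
gripper_width: 0.0937
grip_force: 0.0
```

Call:
send_rows --plan '[{"xyz":[0,0,0],"roll":0,"grip":-0.6},{"xyz":[0,0,0],"roll":0,"grip":-0.3},{"xyz":[0,0,0],"roll":0,"grip":0},{"xyz":[0,0,0],"roll":0,"grip":0.5},{"xyz":[0,0,0],"roll":0,"grip":1},{"xyz":[0,0,0],"roll":0,"grip":1},{"xyz":[0,0,0],"roll":0,"grip":1},{"xyz":[0,0,0],"roll":0,"grip":1}]'

```text
clock: 4.35
eef_pos: [0.6167, -0.1178, 0.0747]
orientation: [0.049, 3.141, 0.0]
contact_force: [0.6, -0.5, 2.7]
gripper_width: 0.0634
grip_force: 30.0
```

Call:
send_rows --plan '[{"xyz":[0,0,-0.2],"roll":0,"grip":1},{"xyz":[0,0,-0.6],"roll":0,"grip":1},{"xyz":[0,0,-1.2],"roll":0,"grip":1},{"xyz":[0,0,-1.8],"roll":0,"grip":1},{"xyz":[0,0,-2.4],"roll":0,"grip":1},{"xyz":[0,0,-2.8],"roll":0,"grip":1},{"xyz":[0,0,-3],"roll":0,"grip":1},{"xyz":[0,0,-3],"roll":0,"grip":1}]'

```text
clock: 5.02
eef_pos: [0.6175, -0.1182, 0.1665]
orientation: [0.049, 3.138, -0.002]
contact_force: [-0.5, 0.1, -1.2]
gripper_width: 0.0635
grip_force: 30.0
```

Call:
send_rows --plan '[{"xyz":[0.3,0.3,0],"roll":0,"grip":1},{"xyz":[0.8,0.8,0],"roll":0,"grip":1},{"xyz":[1.4,1.5,0],"roll":0,"grip":1},{"xyz":[2.0,2.2,0],"roll":0,"grip":1},{"xyz":[2.6,3.0,0],"roll":0,"grip":1},{"xyz":[3.2,3.8,0],"roll":0,"grip":1},{"xyz":[3.8,4.6,0],"roll":0,"grip":1},{"xyz":[4.3,5.4,0],"roll":0,"grip":1}]'

```text
clock: 5.68
eef_pos: [0.49, 0.0492, 0.1628]
orientation: [-0.049, -3.138, -0.0]
contact_force: [1.6, -0.0, -1.8]
gripper_width: 0.0637
grip_force: 30.0
```

Call:
send_rows --plan '[{"xyz":[0.4,0.8,0],"roll":0,"grip":1},{"xyz":[0.8,1.6,0],"roll":0,"grip":1},{"xyz":[1.1,2.4,0],"roll":0,"grip":1},{"xyz":[1.3,3.2,0],"roll":0,"grip":1},{"xyz":[1.4,4.0,0],"roll":0,"grip":1},{"xyz":[1.45,4.7,0],"roll":0,"grip":1},{"xyz":[1.45,5.0,0],"roll":0,"grip":1},{"xyz":[1.45,5.14,0],"roll":0,"grip":1}]'

```text
clock: 6.35
eef_pos: [0.453, 0.2045, 0.1633]
orientation: [-0.045, -3.14, 0.001]
contact_force: [0.9, -1.2, -1.5]
gripper_width: 0.0636
grip_force: 30.0
```

Call:
send_rows --plan '[{"xyz":[0,0,0],"roll":0,"grip":1},{"xyz":[0,0,0],"roll":0,"grip":1},{"xyz":[0,0,0],"roll":0,"grip":1},{"xyz":[0,0,0],"roll":0,"grip":1}]'

```text
clock: 6.68
eef_pos: [0.4539, 0.2026, 0.1641]
orientation: [-0.051, -3.141, 0.001]
contact_force: [0.2, -0.1, -1.2]
gripper_width: 0.0639
grip_force: 30.0
```

```bash
python3 - <<'E'
from h import *
s=r.observe()
print(move(s,(.4542,.2036,.041)),s["eef_pos"],s["gripper_width"])
c=cams.read_camera("wrist");im=c["image"].copy()
t=np.linspace(0,6.28,60)
for n,(x,y,z,rr) in dict(L=(.4542,.2036,.012,.05),m=(.4407,-.0026,.012,.043)).items():
  for a in t:
    u=wproj(c,np.array([x+rr*np.cos(a),y+rr*np.sin(a),z]),s);cv2.circle(im,tuple(int(q) for q in u),1,(255,0,0),-1)
cv2.imwrite("pics/w3.png",im)
E
```

```text
(array([-0.01,  0.04,  4.1 ]), None) [0.45393829 0.20258203 0.16410006] 0.06390685645635004
```

View pics/w3.png

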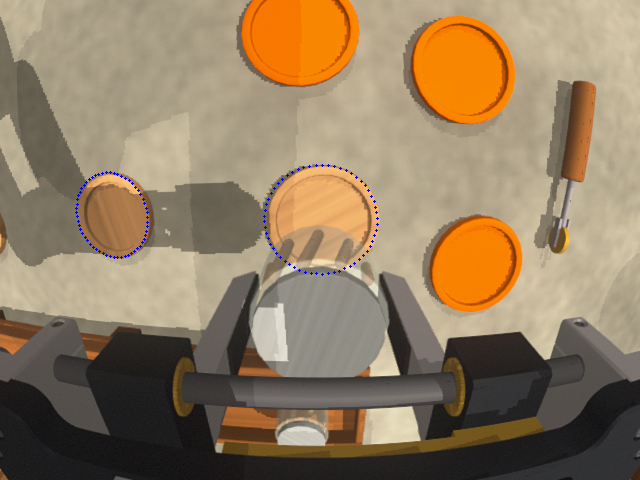

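The jar is held upright and the projected stand outlines match the rims. Lowering into the large stand.

Call:
send_rows --plan '[{"xyz":[0,0.04,0.5],"roll":0,"grip":1},{"xyz":[0,0.04,1.1],"roll":0,"grip":1},{"xyz":[0,0.04,1.7],"roll":0,"grip":1},{"xyz":[0,0.04,2.3],"roll":0,"grip":1},{"xyz":[0,0.04,2.8],"roll":0,"grip":1},{"xyz":[0,0.04,3.2],"roll":0,"grip":1},{"xyz":[0,0.04,3.5],"roll":0,"grip":1},{"xyz":[0,0.04,3.6],"roll":0,"grip":1}]'

```text
clock: 7.4
eef_pos: [0.4529, 0.204, 0.0548]
orientation: [-0.05, -3.139, 0.001]
contact_force: [-0.5, 0.3, -2.0]
gripper_width: 0.0636
grip_force: 30.0
```

Call:
send_rows --plan '[{"xyz":[0,0,0.1],"roll":0,"grip":1},{"xyz":[0,0,0.2],"roll":0,"grip":1},{"xyz":[0,0,0.27],"roll":0,"grip":1},{"xyz":[0,0,0.33],"roll":0,"grip":1},{"xyz":[0,0,0.37],"roll":0,"grip":1},{"xyz":[0,0,0.4],"roll":0,"grip":1},{"xyz":[0,0,0.4],"roll":0,"grip":1},{"xyz":[0,0,0.4],"roll":0,"grip":1}]'

```text
clock: 8.07
eef_pos: [0.4539, 0.2049, 0.0444]
orientation: [0.049, 3.141, 0.0]
contact_force: [-0.3, 0.9, -2.1]
gripper_width: 0.0635
grip_force: 30.0
```

Call:
send_rows --plan '[{"xyz":[0,0,0.03],"roll":0,"grip":1},{"xyz":[0,0,0.06],"roll":0,"grip":1},{"xyz":[0,0,0.08],"roll":0,"grip":1},{"xyz":[0,0,0.1],"roll":0,"grip":1},{"xyz":[0,0,0.12],"roll":0,"grip":1},{"xyz":[0,0,0.12],"roll":0,"grip":1}]'

```text
clock: 8.57
eef_pos: [0.4539, 0.2048, 0.0407]
orientation: [-0.049, -3.141, 0.0]
contact_force: [0.1, -0.2, -1.0]
gripper_width: 0.0631
grip_force: 30.0
```

Call:
send_rows --plan '[{"xyz":[0,0,0.02],"roll":0,"grip":1},{"xyz":[0,0,0.03],"roll":0,"grip":1},{"xyz":[0,0,0.03],"roll":0,"grip":1}]'

```text
clock: 8.82
eef_pos: [0.4539, 0.2048, 0.0407]
orientation: [-0.049, -3.141, 0.0]
contact_force: [-2.6, -1.9, 6.0]
gripper_width: 0.0637
grip_force: 30.0
```

Call:
send_rows --plan '[{"xyz":[0,0,0.03],"roll":0,"grip":-0.4},{"xyz":[0,0,0.03],"roll":0,"grip":-0.45},{"xyz":[0,0,0.03],"roll":0,"grip":-0.6},{"xyz":[0,0,0.03],"roll":0,"grip":-0.8},{"xyz":[0,0,0.03],"roll":0,"grip":-0.8},{"xyz":[0,0,0.03],"roll":0,"grip":-0.8}]'

```text
clock: 9.32
eef_pos: [0.4539, 0.2048, 0.0388]
orientation: [0.049, 3.141, 0.0]
contact_force: [-0.1, -0.1, -0.7]
gripper_width: 0.0843
grip_force: 0.0
```

Call:
send_rows --plan '[{"xyz":[0,0,-0.2],"roll":0,"grip":-0.8},{"xyz":[0,0,-0.7],"roll":0,"grip":-0.8},{"xyz":[0,0,-1.4],"roll":0,"grip":-0.8},{"xyz":[0,0,-2.2],"roll":0,"grip":-0.8},{"xyz":[0,0,-3.0],"roll":0,"grip":-0.8},{"xyz":[0,0,-3.8],"roll":0,"grip":-0.7},{"xyz":[0,0,-4.3],"roll":0,"grip":-0.5},{"xyz":[0,0,-4.5],"roll":0,"grip":-0.5}]'

```text
clock: 9.98
eef_pos: [0.4558, 0.2053, 0.1774]
orientation: [0.048, 3.135, 0.002]
contact_force: [0.3, -0.0, 0.0]
gripper_width: 0.0718
grip_force: 0.0
```

```bash
python3 - <<'E'
from h import *
s=r.observe()
print(move(s,(.632,.1785,.178),np.arctan2(1,.031)),s["eef_pos"],s["gripper_width"])
E
```

```text
(array([-5.9 , -0.71,  0.01]), np.float64(0.0010113639716588334)) [0.45576625 0.20533729 0.17737925] 0.07177490813131149
```

Call:
send_rows --plan '[{"xyz":[-0.5,0,0],"roll":0,"grip":-0.5},{"xyz":[-1.4,-0.2,0],"roll":0,"grip":-0.5},{"xyz":[-2.4,-0.4,0],"roll":0,"grip":-0.5},{"xyz":[-3.4,-0.6,0],"roll":0,"grip":-0.5},{"xyz":[-4.4,-0.7,0],"roll":0,"grip":-0.5},{"xyz":[-5.2,-0.7,0],"roll":0,"grip":-0.5},{"xyz":[-5.7,-0.7,0],"roll":0,"grip":-0.5},{"xyz":[-5.9,-0.7,0],"roll":0,"grip":-0.5}]'

```text
clock: 10.65
eef_pos: [0.6316, 0.1776, 0.1726]
orientation: [-0.05, -3.14, 0.0]
contact_force: [-1.0, 0.0, -0.0]
gripper_width: 0.0707
grip_force: 0.0
```

Call:
send_rows --plan '[{"xyz":[0,0,0],"roll":0,"grip":-0.5},{"xyz":[0,0,0.2],"roll":0,"grip":-0.5},{"xyz":[0,0,0.6],"roll":0,"grip":-0.5},{"xyz":[0,0,0.8],"roll":0,"grip":-0.5},{"xyz":[0,0,1.0],"roll":0,"grip":-0.5},{"xyz":[0,0,1.0],"roll":0,"grip":-0.5},{"xyz":[0,0,1.0],"roll":0,"grip":-0.5},{"xyz":[0,0,1.0],"roll":0,"grip":-0.5}]'

```text
clock: 11.32
eef_pos: [0.6301, 0.1784, 0.1441]
orientation: [0.048, 3.141, 0.0]
contact_force: [0.5, -0.8, -0.2]
gripper_width: 0.0704
grip_force: 0.0
```

```bash
python3 - <<'E'
from h import *
s=r.observe()
print(move(s,(.632,.1785,.075),np.arctan2(1,.031)),s["eef_pos"],s["gripper_width"])
c=cams.read_camera("wrist");im=c["image"].copy()
for a in np.linspace(0,6.28,50):
  for x,y,z,rr in((.632,.1785,.096,.022),(.632,.1785,.088,.025),(.4539,.2048,.060,.029)):
    u=wproj(c,np.array([x+rr*np.cos(a),y+rr*np.sin(a),z]),s);cv2.circle(im,tuple(int(q) for q in u),0,(0,0,255),-1)
cv2.imwrite("pics/w4.png",im)
E
```

```text
(array([-0.06,  0.  ,  2.3 ]), np.float64(0.0018264206982886815)) [0.63010163 0.17842779 0.14409258] 0.07037893827017873
```

View pics/w4.png

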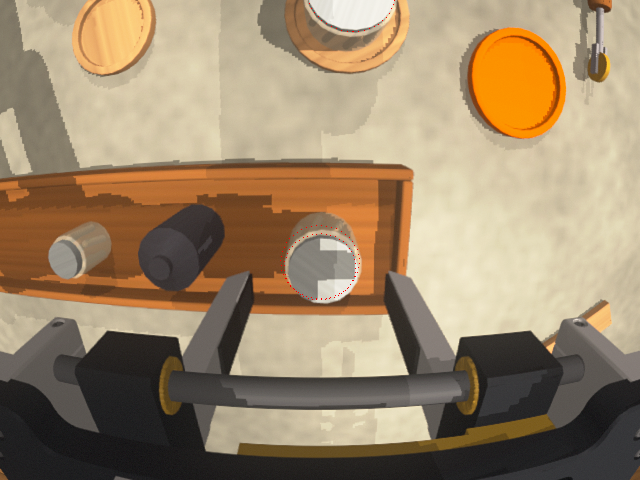

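Call:
send_rows --plan '[{"xyz":[-0.06,0,0.4],"roll":0,"grip":-0.5},{"xyz":[-0.06,0,0.9],"roll":0,"grip":-0.5},{"xyz":[-0.06,0,1.3],"roll":0,"grip":-0.5},{"xyz":[-0.06,0,1.6],"roll":0,"grip":-0.5},{"xyz":[-0.06,0,1.8],"roll":0,"grip":-0.5},{"xyz":[-0.06,0,1.95],"roll":0,"grip":-0.5},{"xyz":[-0.06,0,2.05],"roll":0,"grip":-0.5},{"xyz":[-0.06,0,2.05],"roll":0,"grip":-0.5}]'

```text
clock: 12.03
eef_pos: [0.6317, 0.1782, 0.0817]
orientation: [-0.049, -3.14, 0.0]
contact_force: [-0.2, 0.2, -0.5]
gripper_width: 0.0704
grip_force: 0.0
```

Call:
send_rows --plan '[{"xyz":[0,0,0],"roll":0,"grip":-0.3},{"xyz":[0,0,0],"roll":0,"grip":-0.1},{"xyz":[0,0,0],"roll":0,"grip":0.2},{"xyz":[0,0,0],"roll":0,"grip":0.6},{"xyz":[0,0,0],"roll":0,"grip":1},{"xyz":[0,0,0],"roll":0,"grip":1},{"xyz":[0,0,0],"roll":0,"grip":1}]'

```text
clock: 12.62
eef_pos: [0.6324, 0.1786, 0.0831]
orientation: [0.049, 3.14, 0.001]
contact_force: [-0.3, 2.0, 3.0]
gripper_width: 0.0493
grip_force: 30.0
```

Call:
send_rows --plan '[{"xyz":[0,0,-0.2],"roll":0,"grip":1},{"xyz":[0,0,-0.6],"roll":0,"grip":1},{"xyz":[0,0,-1.2],"roll":0,"grip":1},{"xyz":[0,0,-1.8],"roll":0,"grip":1},{"xyz":[0,0,-2.4],"roll":0,"grip":1},{"xyz":[0,0,-2.8],"roll":0,"grip":1},{"xyz":[0,0,-3],"roll":0,"grip":1},{"xyz":[0,0,-3],"roll":0,"grip":1}]'

```text
clock: 13.28
eef_pos: [0.633, 0.1783, 0.1746]
orientation: [0.049, 3.138, 0.001]
contact_force: [0.7, -1.1, -1.3]
gripper_width: 0.0489
grip_force: 30.0
```

```bash
python3 - <<'E'
from h import *
s=r.observe()
print(move(s,(.4407,-.0026,.172)),s["eef_pos"],s["gripper_width"])
E
```

```text
(array([ 6.22, -6.23,  0.06]), None) [0.63302587 0.17827486 0.1745796 ] 0.04888926275409694
```

Call:
send_rows --plan '[{"xyz":[0.4,-0.3,0],"roll":0,"grip":1},{"xyz":[1.2,-0.9,0],"roll":0,"grip":1},{"xyz":[2.0,-1.6,0],"roll":0,"grip":1},{"xyz":[2.8,-2.4,0],"roll":0,"grip":1},{"xyz":[3.5,-3.1,0],"roll":0,"grip":1},{"xyz":[4.2,-3.9,0],"roll":0,"grip":1},{"xyz":[4.9,-4.6,0],"roll":0,"grip":1},{"xyz":[5.4,-5.2,0],"roll":0,"grip":1}]'

```text
clock: 13.95
eef_pos: [0.462, 0.0265, 0.1708]
orientation: [-0.049, -3.137, 0.0]
contact_force: [1.3, -0.2, -1.7]
gripper_width: 0.0493
grip_force: 30.0
```

Call:
send_rows --plan '[{"xyz":[0.4,-0.5,0],"roll":0,"grip":1},{"xyz":[0.7,-0.8,0],"roll":0,"grip":1},{"xyz":[0.82,-1.03,0],"roll":0,"grip":1},{"xyz":[0.82,-1.03,0],"roll":0,"grip":1},{"xyz":[0.82,-1.03,0],"roll":0,"grip":1},{"xyz":[0.82,-1.03,0],"roll":0,"grip":1},{"xyz":[0.82,-1.03,0],"roll":0,"grip":1}]'

```text
clock: 14.53
eef_pos: [0.4402, -0.0022, 0.1724]
orientation: [0.047, 3.141, 0.0]
contact_force: [0.5, -0.3, -1.9]
gripper_width: 0.0494
grip_force: 30.0
```

```bash
python3 - <<'E'
from h import *
s=r.observe()
print(move(s,(.4407,-.0026,.0475)),s["eef_pos"],s["gripper_width"],s["contact_force"])
E
```

```text
(array([-0.01, -0.01,  4.16]), None) [ 0.44023544 -0.00222906  0.1723664 ] 0.04937067826009108 [ 0.50873196 -0.33625095 -1.90313301]
```

Call:
send_rows --plan '[{"xyz":[0,0,0.5],"roll":0,"grip":1},{"xyz":[0,0,1.1],"roll":0,"grip":1},{"xyz":[0,0,1.7],"roll":0,"grip":1},{"xyz":[0,0,2.3],"roll":0,"grip":1},{"xyz":[0,0,2.9],"roll":0,"grip":1},{"xyz":[0,0,3.3],"roll":0,"grip":1},{"xyz":[0,0,3.6],"roll":0,"grip":1},{"xyz":[0,0,3.7],"roll":0,"grip":1}]'

```text
clock: 15.2
eef_pos: [0.4389, -0.0021, 0.0599]
orientation: [-0.047, -3.139, -0.001]
contact_force: [-0.4, 0.4, -2.7]
gripper_width: 0.0489
grip_force: 30.0
```

Call:
send_rows --plan '[{"xyz":[0,0,0.1],"roll":0,"grip":1},{"xyz":[0,0,0.2],"roll":0,"grip":1},{"xyz":[0,0,0.26],"roll":0,"grip":1},{"xyz":[0,0,0.3],"roll":0,"grip":1},{"xyz":[0,0,0.33],"roll":0,"grip":1},{"xyz":[0,0,0.33],"roll":0,"grip":1},{"xyz":[0,0,0.33],"roll":0,"grip":1},{"xyz":[0,0,0.33],"roll":0,"grip":1}]'

```text
clock: 15.87
eef_pos: [0.4398, -0.0028, 0.0517]
orientation: [0.049, 3.141, -0.0]
contact_force: [0.0, 0.8, -1.3]
gripper_width: 0.0492
grip_force: 30.0
```

Call:
send_rows --plan '[{"xyz":[0,0,0.03],"roll":0,"grip":1},{"xyz":[0,0,0.05],"roll":0,"grip":1},{"xyz":[0,0,0.07],"roll":0,"grip":1},{"xyz":[0,0,0.07],"roll":0,"grip":1},{"xyz":[0,0,0.07],"roll":0,"grip":1}]'

```text
clock: 16.28
eef_pos: [0.4395, -0.0027, 0.0493]
orientation: [-0.049, -3.141, -0.0]
contact_force: [-0.5, 0.2, -2.0]
gripper_width: 0.0491
grip_force: 30.0
```

Call:
send_rows --plan '[{"xyz":[0,0,0.02],"roll":0,"grip":1},{"xyz":[0,0,0.03],"roll":0,"grip":1},{"xyz":[0,0,0.03],"roll":0,"grip":1}]'

```text
clock: 16.53
eef_pos: [0.4397, -0.0028, 0.0491]
orientation: [-0.049, -3.141, 0.0]
contact_force: [-1.9, -0.3, 4.8]
gripper_width: 0.0489
grip_force: 30.0
```

Contact, so I'll release and go to the small jar.

Call:
send_rows --plan '[{"xyz":[0,0,0],"roll":0,"grip":-0.1},{"xyz":[0,0,0],"roll":0,"grip":-0.15},{"xyz":[0,0,0],"roll":0,"grip":-0.3},{"xyz":[0,0,0],"roll":0,"grip":-0.6},{"xyz":[0,0,0],"roll":0,"grip":-0.6},{"xyz":[0,0,0],"roll":0,"grip":-0.6}]'

```text
clock: 17.03
eef_pos: [0.4396, -0.0028, 0.0484]
orientation: [0.049, 3.141, 0.0]
contact_force: [-0.1, -0.9, 0.4]
gripper_width: 0.0746
grip_force: 0.0
```

Call:
send_rows --plan '[{"xyz":[0,0,-0.2],"roll":0,"grip":-0.6},{"xyz":[0,0,-0.7],"roll":0,"grip":-0.6},{"xyz":[0,0,-1.4],"roll":0,"grip":-0.6},{"xyz":[0,0,-2.2],"roll":0,"grip":-0.6},{"xyz":[0,0,-3.0],"roll":0,"grip":-0.6},{"xyz":[0,0,-3.8],"roll":0,"grip":-0.6},{"xyz":[0,0,-4.2],"roll":0,"grip":-0.5},{"xyz":[0,0,-4.3],"roll":0,"grip":-0.5}]'

```text
clock: 17.7
eef_pos: [0.4418, -0.0032, 0.1809]
orientation: [0.048, 3.135, -0.002]
contact_force: [0.0, -0.2, -0.2]
gripper_width: 0.0708
grip_force: 0.0
```

```bash
python3 - <<'E'
from h import *
s=r.observe()
print(move(s,(.6235,-.016,.178),np.arctan2(1,.031)),s["eef_pos"],s["gripper_width"])
E
```

```text
(array([-6.07, -0.24,  0.14]), np.float64(0.0008041114331855207)) [ 0.44176549 -0.00315734  0.1808725 ] 0.07080498709198849
```

Call:
send_rows --plan '[{"xyz":[-0.5,0,0],"roll":0,"grip":-0.5},{"xyz":[-1.4,-0.1,0],"roll":0,"grip":-0.5},{"xyz":[-2.4,-0.2,0],"roll":0,"grip":-0.5},{"xyz":[-3.4,-0.24,0],"roll":0,"grip":-0.5},{"xyz":[-4.4,-0.24,0],"roll":0,"grip":-0.5},{"xyz":[-5.3,-0.24,0],"roll":0,"grip":-0.5},{"xyz":[-5.9,-0.24,0],"roll":0,"grip":-0.5},{"xyz":[-6.1,-0.24,0],"roll":0,"grip":-0.5}]'

```text
clock: 18.37
eef_pos: [0.6239, -0.0158, 0.176]
orientation: [-0.049, -3.14, -0.0]
contact_force: [-0.2, 0.0, -0.4]
gripper_width: 0.0706
grip_force: 0.0
```

Call:
send_rows --plan '[{"xyz":[0,0,0],"roll":0,"grip":-0.5},{"xyz":[0,0,0.2],"roll":0,"grip":-0.5},{"xyz":[0,0,0.6],"roll":0,"grip":-0.5},{"xyz":[0,0,0.8],"roll":0,"grip":-0.5},{"xyz":[0,0,1.0],"roll":0,"grip":-0.5},{"xyz":[0,0,1.0],"roll":0,"grip":-0.5},{"xyz":[0,0,1.0],"roll":0,"grip":-0.5},{"xyz":[0,0,1.0],"roll":0,"grip":-0.5}]'

```text
clock: 19.03
eef_pos: [0.6223, -0.0157, 0.1477]
orientation: [0.049, 3.141, -0.0]
contact_force: [-0.3, -0.0, 0.3]
gripper_width: 0.0707
grip_force: 0.0
```

```bash
python3 - <<'E'
from h import *
s=r.observe()
print(move(s,(.6235,-.016,.073),np.arctan2(1,.031)),s["eef_pos"],s["gripper_width"])
c=cams.read_camera("wrist");im=c["image"].copy()
for a in np.linspace(0,6.28,40):
  for x,y,z,rr in((.6235,-.016,.09,.015),(.4539,.2048,.068,.029),(.4397,-.0028,.062,.022)):
    u=wproj(c,np.array([x+rr*np.cos(a),y+rr*np.sin(a),z]),s);cv2.circle(im,tuple(int(q) for q in u),0,(0,0,255),-1)
cv2.imwrite("pics/w5.png",im)
E
```

```text
(array([-0.04, -0.01,  2.49]), np.float64(-0.00028567311902349957)) [ 0.62230901 -0.01565594  0.14772617] 0.07067027985766629
```

View pics/w5.png

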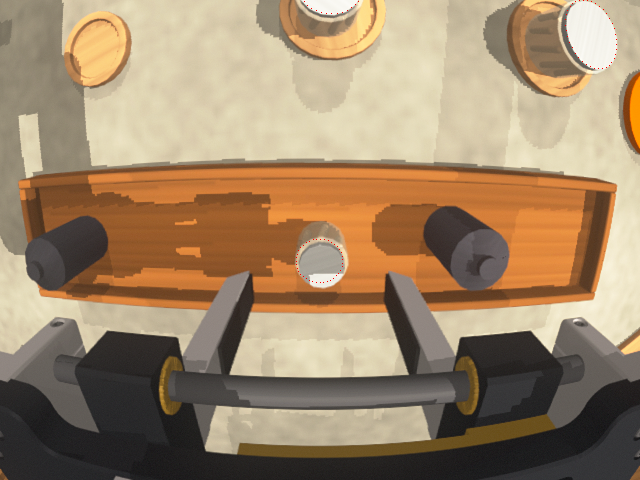

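The medium and large jars stand upright in their own stands. The small lid centre is at about (322,264), roughly 2 mm further +x than predicted, so I'll shift a little and grasp.

Call:
send_rows --plan '[{"xyz":[-0.09,0,0.4],"roll":0,"grip":-0.5},{"xyz":[-0.09,0,0.9],"roll":0,"grip":-0.5},{"xyz":[-0.09,0,1.4],"roll":0,"grip":-0.5},{"xyz":[-0.09,0,1.8],"roll":0,"grip":-0.5},{"xyz":[-0.09,0,2.1],"roll":0,"grip":-0.5},{"xyz":[-0.09,0,2.3],"roll":0,"grip":-0.5},{"xyz":[-0.09,0,2.45],"roll":0,"grip":-0.5},{"xyz":[-0.09,0,2.5],"roll":0,"grip":-0.5}]'

```text
clock: 19.75
eef_pos: [0.6248, -0.0157, 0.0717]
orientation: [-0.049, -3.14, -0.0]
contact_force: [-0.5, -0.0, -0.3]
gripper_width: 0.0703
grip_force: 0.0
```

Call:
send_rows --plan '[{"xyz":[0,0,0],"roll":0,"grip":-0.2},{"xyz":[0,0,0],"roll":0,"grip":0.1},{"xyz":[0,0,0],"roll":0,"grip":0.3},{"xyz":[0,0,0],"roll":0,"grip":0.6},{"xyz":[0,0,0],"roll":0,"grip":1},{"xyz":[0,0,0],"roll":0,"grip":1},{"xyz":[0,0,0],"roll":0,"grip":1},{"xyz":[0,0,0],"roll":0,"grip":1}]'

```text
clock: 20.42
eef_pos: [0.6253, -0.0156, 0.0729]
orientation: [0.049, 3.141, 0.0]
contact_force: [-1.2, 0.9, 2.2]
gripper_width: 0.0355
grip_force: 30.0
```

Call:
send_rows --plan '[{"xyz":[0,0,-0.2],"roll":0,"grip":1},{"xyz":[0,0,-0.6],"roll":0,"grip":1},{"xyz":[0,0,-1.2],"roll":0,"grip":1},{"xyz":[0,0,-1.8],"roll":0,"grip":1},{"xyz":[0,0,-2.4],"roll":0,"grip":1},{"xyz":[0,0,-2.9],"roll":0,"grip":1},{"xyz":[0,0,-3.2],"roll":0,"grip":1},{"xyz":[0,0,-3.2],"roll":0,"grip":1}]'

```text
clock: 21.08
eef_pos: [0.6269, -0.0161, 0.1721]
orientation: [0.048, 3.135, -0.002]
contact_force: [0.7, 0.5, -1.0]
gripper_width: 0.0353
grip_force: 30.0
```

```bash
python3 - <<'E'
from h import *
s=r.observe()
print(move(s,(.4465,-.2149,.168)),s["eef_pos"],s["gripper_width"])
E
```

```text
(array([ 5.81, -6.81,  0.11]), None) [ 0.62691317 -0.01605532  0.17205283] 0.03531159929334314
```

Call:
send_rows --plan '[{"xyz":[0.4,-0.3,0],"roll":0,"grip":1},{"xyz":[1.1,-1.0,0],"roll":0,"grip":1},{"xyz":[1.8,-1.8,0],"roll":0,"grip":1},{"xyz":[2.5,-2.6,0],"roll":0,"grip":1},{"xyz":[3.2,-3.4,0],"roll":0,"grip":1},{"xyz":[3.9,-4.2,0],"roll":0,"grip":1},{"xyz":[4.5,-5.0,0],"roll":0,"grip":1},{"xyz":[5.0,-5.7,0],"roll":0,"grip":1}]'

```text
clock: 21.75
eef_pos: [0.4675, -0.1827, 0.1674]
orientation: [-0.049, -3.139, -0.001]
contact_force: [-0.4, 0.6, -1.1]
gripper_width: 0.0355
grip_force: 30.0
```

Call:
send_rows --plan '[{"xyz":[0.4,-0.5,0],"roll":0,"grip":1},{"xyz":[0.7,-0.9,0],"roll":0,"grip":1},{"xyz":[0.78,-1.1,0],"roll":0,"grip":1},{"xyz":[0.78,-1.1,0],"roll":0,"grip":1},{"xyz":[0.78,-1.1,0],"roll":0,"grip":1},{"xyz":[0.78,-1.1,0],"roll":0,"grip":1},{"xyz":[0.78,-1.1,0],"roll":0,"grip":1}]'

```text
clock: 22.33
eef_pos: [0.4458, -0.2134, 0.1683]
orientation: [-0.047, -3.141, -0.001]
contact_force: [0.8, 1.0, -0.6]
gripper_width: 0.0357
grip_force: 30.0
```

```bash
python3 - <<'E'
from h import *
s=r.observe()
print(move(s,(.4465,-.2149,.039)),s["eef_pos"],s["gripper_width"],s["contact_force"])
E
```

```text
(array([-0.02, -0.05,  4.31]), None) [ 0.44583294 -0.21344526  0.16828282] 0.035719267508184396 [ 0.76557807  0.99499422 -0.58072843]
```

Call:
send_rows --plan '[{"xyz":[-0.02,-0.05,0.5],"roll":0,"grip":1},{"xyz":[-0.02,-0.05,1.1],"roll":0,"grip":1},{"xyz":[-0.02,-0.05,1.7],"roll":0,"grip":1},{"xyz":[-0.02,-0.05,2.3],"roll":0,"grip":1},{"xyz":[-0.02,-0.05,2.9],"roll":0,"grip":1},{"xyz":[-0.02,-0.05,3.4],"roll":0,"grip":1},{"xyz":[-0.02,-0.05,3.7],"roll":0,"grip":1},{"xyz":[-0.02,-0.05,3.85],"roll":0,"grip":1}]'

```text
clock: 23.0
eef_pos: [0.4454, -0.2146, 0.0515]
orientation: [-0.047, -3.139, -0.003]
contact_force: [-0.4, -0.6, -1.5]
gripper_width: 0.0356
grip_force: 30.0
```

Call:
send_rows --plan '[{"xyz":[0,0,0.1],"roll":0,"grip":1},{"xyz":[0,0,0.2],"roll":0,"grip":1},{"xyz":[0,0,0.27],"roll":0,"grip":1},{"xyz":[0,0,0.3],"roll":0,"grip":1},{"xyz":[0,0,0.33],"roll":0,"grip":1},{"xyz":[0,0,0.33],"roll":0,"grip":1},{"xyz":[0,0,0.33],"roll":0,"grip":1},{"xyz":[0,0,0.33],"roll":0,"grip":1}]'

```text
clock: 23.67
eef_pos: [0.4461, -0.2159, 0.0434]
orientation: [0.049, 3.141, -0.001]
contact_force: [-0.7, -0.1, -0.9]
gripper_width: 0.0355
grip_force: 30.0
```

Call:
send_rows --plan '[{"xyz":[0,0,0.04],"roll":0,"grip":1},{"xyz":[0,0,0.08],"roll":0,"grip":1},{"xyz":[0,0,0.11],"roll":0,"grip":1},{"xyz":[0,0,0.13],"roll":0,"grip":1},{"xyz":[0,0,0.13],"roll":0,"grip":1},{"xyz":[0,0,0.13],"roll":0,"grip":1}]'

```text
clock: 24.17
eef_pos: [0.4459, -0.2157, 0.0391]
orientation: [-0.049, -3.141, -0.0]
contact_force: [-0.1, 0.6, -0.7]
gripper_width: 0.0352
grip_force: 30.0
```

Call:
send_rows --plan '[{"xyz":[0,0,0.02],"roll":0,"grip":1},{"xyz":[0,0,0.02],"roll":0,"grip":1},{"xyz":[0,0,0.02],"roll":0,"grip":1}]'

```text
clock: 24.42
eef_pos: [0.446, -0.2158, 0.0389]
orientation: [0.049, 3.141, -0.0]
contact_force: [-1.5, 0.4, 3.2]
gripper_width: 0.0356
grip_force: 30.0
```

Call:
send_rows --plan '[{"xyz":[0,0,0],"roll":0,"grip":0.2},{"xyz":[0,0,0],"roll":0,"grip":0.1},{"xyz":[0,0,0],"roll":0,"grip":0},{"xyz":[0,0,0],"roll":0,"grip":-0.3},{"xyz":[0,0,0],"roll":0,"grip":-0.4},{"xyz":[0,0,0],"roll":0,"grip":-0.4}]'

```text
clock: 24.92
eef_pos: [0.4459, -0.2157, 0.0385]
orientation: [-0.049, -3.141, -0.0]
contact_force: [-0.3, -0.0, -0.6]
gripper_width: 0.0635
grip_force: 0.0
```

Call:
send_rows --plan '[{"xyz":[0,0,-0.2],"roll":0,"grip":-0.4},{"xyz":[0,0,-0.7],"roll":0,"grip":-0.4},{"xyz":[0,0,-1.4],"roll":0,"grip":-0.4},{"xyz":[0,0,-2.2],"roll":0,"grip":-0.4},{"xyz":[0,0,-3.0],"roll":0,"grip":-0.4},{"xyz":[0,0,-3.9],"roll":0,"grip":-0.4},{"xyz":[0,0,-4.8],"roll":0,"grip":-0.4},{"xyz":[0,0,-5.4],"roll":0,"grip":-0.4}]'

```text
clock: 25.58
eef_pos: [0.4468, -0.2164, 0.204]
orientation: [0.048, 3.138, -0.004]
contact_force: [0.4, -0.4, -0.5]
gripper_width: 0.066
grip_force: 0.0
```

Call:
send_rows --plan '[{"xyz":[-0.4,0,0],"roll":0,"grip":-0.4},{"xyz":[-1.2,0,0],"roll":0,"grip":-0.4},{"xyz":[-2.2,0,0],"roll":0,"grip":-0.4},{"xyz":[-3.2,0,0],"roll":0,"grip":-0.4},{"xyz":[-3.8,0,0],"roll":0,"grip":-0.4},{"xyz":[-4,0,0],"roll":0,"grip":-0.4},{"xyz":[-4,0,0],"roll":0,"grip":-0.4},{"xyz":[-4,0,0],"roll":0,"grip":-0.4}]'

```text
clock: 26.25
eef_pos: [0.565, -0.2193, 0.2003]
orientation: [-0.048, -3.14, -0.001]
contact_force: [-0.1, 1.4, -1.1]
gripper_width: 0.0657
grip_force: 0.0
```

```bash
python3 - <<'E'
from h import *
s=r.observe();print(s["eef_pos"])
c=cams.read_camera("wrist");cv2.imwrite("pics/w6.png",c["image"])
c=cams.read_camera("side");a=c["image"][130:350,200:440];cv2.imwrite("pics/s6.png",cv2.resize(a,None,fx=2.5,fy=2.5,interpolation=cv2.INTER_CUBIC))
E
```

```text
[ 0.56503036 -0.21925901  0.20028454]
```

View pics/w6.png

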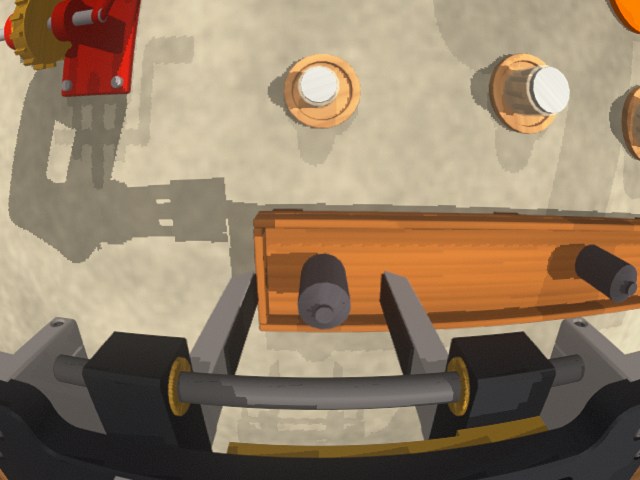

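View pics/s6.png

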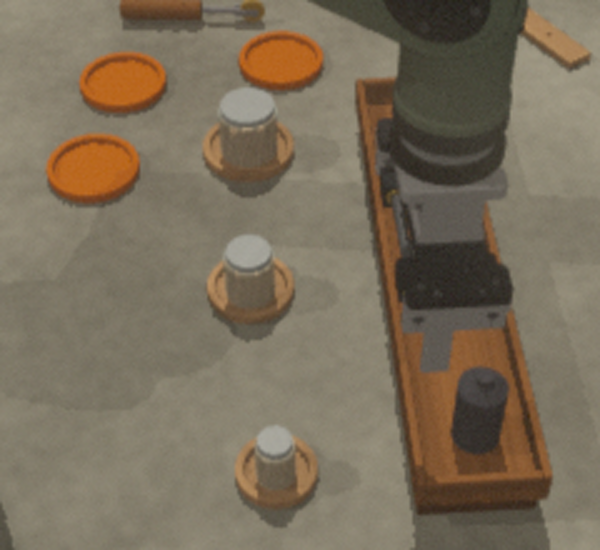

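All three jars stand upright and centred in their own stands (side crop: large (248,130), medium (249,275), small (275,460)). Both tins are still standing on the rack, and the arm is clear at z 0.20.

```bash
python3 -c "
from station import job
print(job.sign_off())"
```

```text
the job is handed in; nothing more can be done
None
```

The large, medium and small jars each stand upright in the stand of their own size, the two tins still stand on the rack, and I handed the job in at about 26 s on the clock.

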